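Ratchet the closure nut of a sample pressure vessel tight

TASK

Take the ratchet wrench from its white holder, set it fully down over the brass stud of the steel pressure vessel, and swing it back and forth between the two red-capped posts until the blue ring nut has come up firm: pull it firm, but do not wrench the vessel round in its rubber-lined cup. Then let go and leave the wrench sitting level, fully down on the stud. Keep the gripper itself off the vessel and its stand, and leave the jar, the bottle and the tip box where they are.

Things in the scene. Friction and masses are not known exactly. Their poses are not given: they have to be found in the camera images.
- stand: Fixed grey base plate, 170 x 150 x 15 mm; origin under its centre, on the axis of the upright steel vessel it holds (68 mm diameter); z up. Two red-capped posts, 142 mm high, caps 15 mm wide, stand 62 mm from the axis, 65 degrees either side of the stand's -x: the wrench handle points out between them and can swing about 50 degrees either side of -x.
- stud (a point): Centre of the vessel's steel shoulder (34 mm diameter, top 105 mm above the bench) that the wrench head comes to sit on, on the vessel's axis; axes those of the stand. From it a brass stud 20 mm in diameter rises 23 mm, then tapers for 9 mm. Neither turns with the nut.
- nut_crown (a point): Centre of the blue ring nut (66 mm diameter) at the floor of its crown of 12 saw teeth (5 mm high, 30 degrees apart), 98.5 mm above the bench; axes those of the stand, does not turn. Clockwise from above tightens. Hidden 2.2 to 2.8 rad to go, running at 0.35 N m. Once seated the vessel yields in its rubber: 16 N m per rad.
- lug (a point): Outer tip of the blue lug on the vessel's side, 57 mm from its axis on the stand's +x, 60 mm above the bench; shows the vessel's twist in its cup (clockwise moves it to the stand's -y, 3.6 mm per N m; springs back). Firm is 1.3 N m held half a second: under 0.9 is not firm, over 1.75 too much. A tight grip feels part of this as a moment about the vertical, the rest as force at 100 mm.
- wrench_head (a point): Centre of the underside of the wrench's round steel head (60 mm diameter, 22 mm high, through hole 23 mm in diameter). Axes those of the wrench: z up, handle along -x. The head may be set on the stud at any angle about it.
- pawl (a point): Tip of one of two brass spring pawls that stick out 8 mm below the head, 24 mm either side of its axis. They spring up (0.6 to 1.5 N each), catch the nut's teeth when the handle swings clockwise seen from above, and slip over them (under 0.1 N m) when it swings counter-clockwise.
- wrench_grip (a point): Centre of the blue grip spool on the wrench's handle, 100 mm from the head's axis (along the wrench's -x), 14 mm above the head's underside, 44 mm above the bench in the holder. The spool is upright and round, 28 mm in diameter, 26 mm high, so the handle (a bar 10 mm wide, from 27 to 157 mm from the axis) can pivot about 0.4 rad in flat fingers. Mass 0.3 kg, mass centre 12 mm from the head's axis.
- holder: Fixed white holder plate, 230 x 100 x 8 mm, origin on the bench under the wrench's head. The wrench lies with its head on a peg (18 mm diameter, rising 14 mm into the hole) and its handle along the holder's -x on a rest 138 to 152 mm from the peg. Lift it straight up 20 mm to clear.
- jar: Amber sample jar with a black cap, 42 mm diameter, 65 mm high; origin under its centre. Leave alone.
- flask: Clear bottle with a blue cap, 60 mm diameter, 110 mm high; origin under its centre. Leave alone.
- tipbox: White pipette-tip box with a blue tray, 85 x 120 mm, 75 mm high; origin under its centre. Leave alone.
There are look-alikes about, which are no part of the job. Of the things shaped like the part that bears wrench_head, the bare steel one is meant.

How it is judged:
On the way, in this order (a step that is already met when the one before it is completed fails the run):
1. the wrench head sits fully down over the stud (horizontal distance between wrench_head and stud below 0.004 m and z of wrench_head in the frame of stud below 0.004 m and angle between wrench_head's own z axis and vertical below 0.12 rad), for 0.2 s.
2. the nut is pulled firm: with the wrench on the stud, the lug is turned 3 mm clockwise against the cup's rubber (about 0.85 N m) (y of lug in the frame of stand below -0.003 m and z of wrench_head in the frame of stud below 0.006 m), for 0.2 s.
At the end, for the whole second after the job is handed in: The wrench is let go and at rest on the stud, its head within 4 mm of the stud's axis and within 4 mm of the shoulder, tilted less than 0.12 rad; the vessel's lug has sprung back to within 2 mm of where it was (all of step 1 and y of lug in the frame of stand between -0.002 and 0.002 m and contact force between the fingers and wrench below 0.1 N and linear speed of wrench below 0.02 m/s); the robot touches nothing.
It fails at once if the vessel is wrenched round in its cup (lug turned more than 6.5 mm clockwise or 4 mm the other way) (y of lug in the frame of stand below -0.0065 m or y of lug in the frame of stand above 0.004 m).
It fails at once if the gripper pushes on the vessel or its stand (more than 3 N) (contact force between any of the fingers, the arm and stand above 3 N).
It fails at once if a bystander is moved by more than 15 mm or tipped (distance of any of jar, flask, tipbox from where it was at the start of the episode above 0.015 m or angle between any of jar, flask, tipbox's own z axis and vertical above 0.3 rad).
It also fails if it takes over 72 s, if anything falls off the work surface, if the arm or the gripper's body presses on something with over 40 N, if the wrist force passes 120 N, or if a joint passes its speed limit or range.

ROBOT

A 6-joint arm with a two-finger parallel gripper is mounted at the origin on the work surface. World frame = base frame: x ahead of the robot, y to its left, z up, the work surface at z = 0. Lengths are in m, angles in rad, forces in N, time in s.
With the tool pointing down it reaches from about 0.425 to 1.125 m from the base axis. Payload 14.9 kg.
Tool frame: the origin (TCP) lies midway between the tips of the shut fingers; the grasp point (between the pads) lies ctrl.hold_point_z behind it (ctrl.hold_point_z is the distance from the TCP to the grasp point, in m); z points along the fingers, y is the direction in which the jaws open and shut (so a half turn about z gives the same grasp; the last joint's range is limited). The gripper opens to 91 mm and grips with 3 to 60 N. Pads are 32 mm wide; open, the fingers measure 118 mm over their backs; the gripper's body (76 mm by 178 mm) begins 60 mm behind the grasp point.
Start: joints at [-1.162, 0.379, 1.734, -0, 1.028, -0.033], TCP at [0.299, -0.633, 0.214] pointing down, gripper open.
Joint ranges: [-2.77, 2.77], [-0.74, 2.19], [0, 2.66], [-1.06, 4.2], [0.31, 2.87], [-3.08, 3.08]. Speed limits (rad/s): [1.89, 1.89, 2.39, 3.14, 3.14, 3.14].

INTERFACE

Orientations are given as a unit quaternion [x, y, z, w].
In Python, from cell import ctrl, eoat, kin, optics, ticket gives the robot as it stands. Calls block until the motion is done:
- ctrl.goto(position, orientation): joint-space move of the TCP to a pose.
- ctrl.servo_line(position, feed=0.15, rot=None): straight line of the TCP; rot=None keeps the orientation; feed is the mean speed in m/s.
- ctrl.move_j(angles): joint-space move.
- eoat.set_gripper(opening, grip_force=None): finger opening in m; grip_force is the grip in N (None keeps the last); returns when the fingers have stopped.
- ctrl.hold(seconds).
- kin.inverse_kinematics(position, orientation): joint angles nearest the present ones, or None.
- ctrl.sense(): the state.
- optics.grab_frame(name): name is "scene" or "side" or "wrist"; returns (picture, depth): 400x640x3 uint8, red, green, blue; 400x640 float32, m along the optical axis (not along the pixel's ray), 0 where there is no reading.
- optics.calibration(name): a dict with "fovy" (degrees; the focal length in pixels is half the picture's height over the tangent of half this angle, whatever the lens; pixels are square), "cx", "cy" (the principal point, pixels), "R" (3x3) and "t" (3): a world point X has camera coordinates R X + t; the wrist camera has in their place "T_tool_cam" (4x4, takes a point from camera to tool coordinates, whose origin is the TCP and whose axes are the flange's). Camera axes: x right, y down, z forward; pixel columns grow to the right and rows downward; lengths in m; the calibration is good to about 2 mm. A picture is of the moment at which its call begins: read the wrist's pose just before it. calibration takes no time and is no camera call.
A pose or a line that the arm cannot do raises ctrl.Unreachable and nothing moves.
- ticket.finish_job(): hands the job in, once; it reports no verdict.
The state is a dict: "t": time; "q": joint angles; "joint_velocities": joint speeds; "joint_torque": joint torques, N m; "ee_pos": TCP position; "orientation": TCP orientation; "wrist_force": force on the tool from outside, world axes, zero at the start; "moment": the same for the moment, N m; "grip_width": finger opening in m.
Only numpy, scipy, OpenCV 4.12 (cv2) and the standard library are available. Lean on these libraries where they do the work, as an engineer would, in place of code of your own. Each camera call takes 0.05 s, during which the arm holds its last target. There are 200 camera calls.

## Working session

There is one attempt and no reset: what is moved stays moved. The work goes in short steps, each a Python script; the robot and the scene stay as the last script left them, time stands still between calls to the robot, and variables do not carry over. Pictures are saved under pics/ and viewed, about 8 in all and at most 12, crops included, and the job is handed in when it is done.

```bash
ls; mkdir -p pics
cat > h.py <<'E'
import numpy as np, cv2
from cell import ctrl, eoat, kin, optics, ticket
from scipy.spatial.transform import Rotation as Rn
def grab(n,f=None):
    s=ctrl.sense(); p,d=optics.grab_frame(n)
    if f: cv2.imwrite('pics/'+f,p[:,:,::-1])
    return p,d,s
def cam(n,s=None):
    c=optics.calibration(n); f=200/np.tan(np.radians(c['fovy'])/2)
    if 'R' in c: R=np.array(c['R']).T; o=-R@np.array(c['t'])
    else:
        T=np.array(c['T_tool_cam']); Rt=Rn.from_quat(s['orientation']).as_matrix()
        R=Rt@T[:3,:3]; o=np.array(s['ee_pos'])+Rt@T[:3,3]
    return f,c['cx'],c['cy'],R,o
def onz(n,u,v,z,s=None):
    f,cx,cy,R,o=cam(n,s); d=R@np.array([(u-cx)/f,(v-cy)/f,1]); return o+d*(z-o[2])/d[2]
def cloud(n,d,s=None):
    f,cx,cy,R,o=cam(n,s); v,u=np.mgrid[:400,:640]
    P=np.stack([(u-cx)/f*d,(v-cy)/f*d,d],-1)@R.T+o; P[d==0]=np.nan; return P
def down(yaw):  # tool z down, tool x at yaw
    c,s=np.cos(yaw),np.sin(yaw)
    return Rn.from_matrix(np.array([[c,s,0],[s,-c,0],[0,0,-1]])).as_quat()
E
python3 - <<'E'
from h import *
a,d,s=grab('scene','s0.png'); b,_,_=grab('side','d0.png')
for n in('scene','side','wrist'): print(n,optics.calibration(n))
print(ctrl.hold_point_z,s)
E
```

```text
pics
scene {'fovy': 51.7622783379669, 'cx': 319.23142149540445, 'cy': 207.60516797126024, 'R': array([[-6.23793965e-01,  7.81588737e-01,  3.68136012e-04],
       [ 5.30560466e-01,  4.23791504e-01, -7.34102414e-01],
       [-5.73922191e-01, -4.57733337e-01, -6.79038667e-01]]), 't': array([ 0.27633642, -0.24319075,  1.58501916])}
side {'fovy': 45.243812107017284, 'cx': 322.895020220021, 'cy': 199.7987788433166, 'R': array([[-0.79072131, -0.61202152, -0.01376494],
       [-0.39849033,  0.53165158, -0.7473634 ],
       [ 0.46472063, -0.58547097, -0.66427289]]), 't': array([0.4950385 , 0.22735709, 1.68173851])}
wrist {'fovy': 59.057144876337716, 'cx': 313.7481312446269, 'cy': 197.00574734000605, 'T_tool_cam': array([[-4.08146582e-04, -9.62710807e-01, -2.70532319e-01,
         7.63954985e-02],
       [ 9.99999741e-01, -5.53325752e-04,  4.60374590e-04,
         7.54984704e-04],
       [-5.92900092e-04, -2.70532061e-01,  9.62710783e-01,
        -1.70219216e-01],
       [ 0.00000000e+00,  0.00000000e+00,  0.00000000e+00,
         1.00000000e+00]])}
0.0188 {'t': 0.0, 'q': array([-1.16232481e+00,  3.79403933e-01,  1.73477724e+00, -1.94923939e-05,
        1.02852693e+00, -3.33131428e-02]), 'joint_velocities': array([ 0.00081139, -0.00030821, -0.0002795 , -0.00025163, -0.00011321,
        0.00070809]), 'joint_torque': array([ 4.41587734e-03, -7.63723397e+01, -4.34371841e+01,  6.52163755e-02,
        4.25063807e-02, -9.65276422e-05]), 'ee_pos': array([ 0.29910985, -0.63243155,  0.21329325]), 'orientation': array([ 9.75701073e-01,  2.19105239e-01, -1.12204216e-04, -5.46386707e-04]), 'wrist_force': array([-0.4683261 ,  0.52932533, -0.71112999]), 'moment': array([-0.00576205,  0.02344032,  0.00446173]), 'grip_width': 0.09085017244367492}
```

View pics/s0.png

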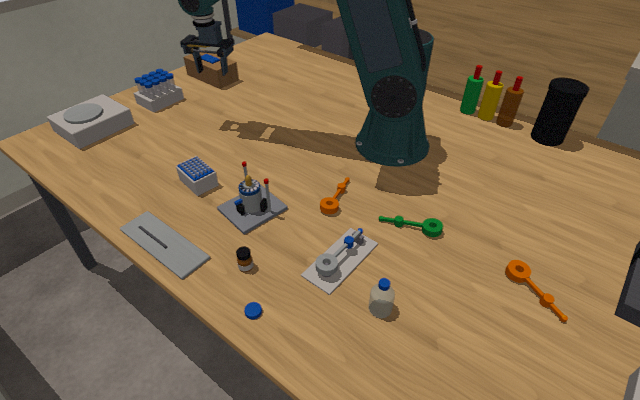

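View pics/d0.png

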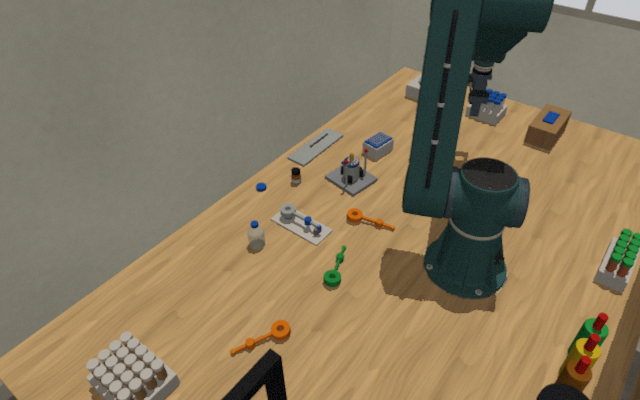

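Wrench candidates in the scene picture are orange (330,205), green (432,227), orange (518,270), and bare steel in the white holder (327,264) with its spool at (349,242). I choose the steel one. The stand is at (252,205), the jar at (244,260), the bottle at (382,298) and the tip box at (197,176). Next come rough positions and a closer look.

Run:
```python
from h import *
for k,u,v,z in [('head',327,259,.05),('spool',349,242,.05),('studtop',248,178,.137),('stand plate',252,212,.015),('jar',244,250,.065),('flask',384,284,.11),('tip',197,165,.075)]:
    print(k,onz('scene',u,v,z).round(3))
for k,u,v,z in [('head',288,211,.05),('spool',308,220,.057),('stud',351,157,.137)]: print(k,onz('side',u,v,z).round(3))
a=cv2.imread('pics/s0.png'); cv2.imwrite('pics/c1.png',cv2.resize(a[140:300,210:400],None,fx=4,fy=3.75,interpolation=2)[:600])
```

```text
head [0.64  0.183 0.05 ]
spool [0.553 0.194 0.05 ]
studtop [ 0.599 -0.144  0.137]
stand plate [ 0.612 -0.134  0.015]
jar [ 0.764 -0.002  0.065]
flask [0.657 0.365 0.11 ]
tip [ 0.606 -0.387  0.075]
head [0.638 0.201 0.05 ]
spool [0.541 0.199 0.057]
stud [ 0.578 -0.126  0.137]
```

View pics/c1.png

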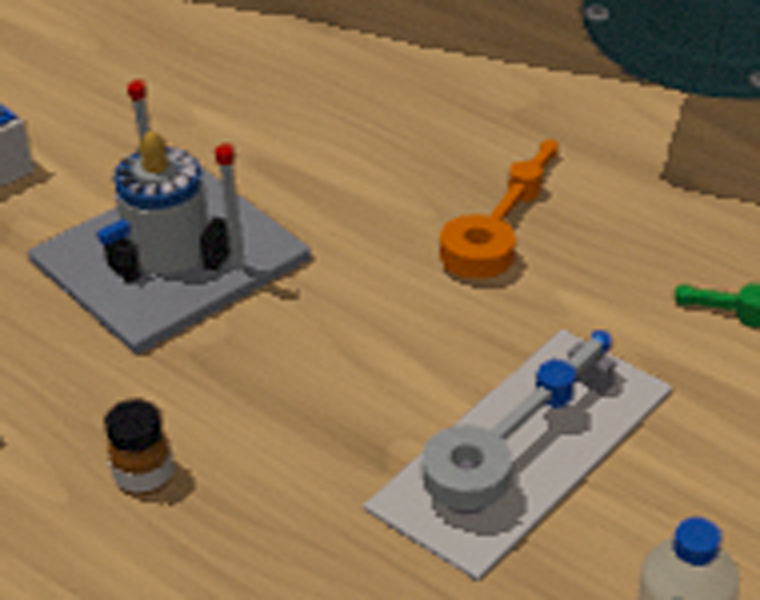

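Run:
```python
from h import *
q=down(0.0)
for p in [(.56,-.135,.30),(.57,.195,.25)]:
    print(kin.inverse_kinematics(p,q))
ctrl.goto((.56,-.135,.30),q); ctrl.hold(.3)
a,d,s=grab('wrist','w_stand.png'); np.savez('w_stand.npz',d=d,p=s['ee_pos'],o=s['orientation']); print(s['t'],s['ee_pos'])
ctrl.goto((.57,.195,.25),q); ctrl.hold(.3)
a,d,s=grab('wrist','w_wr.png'); np.savez('w_wr.npz',d=d,p=s['ee_pos'],o=s['orientation']); print(s['t'],s['ee_pos'],s['q'])
i=cv2.imread('pics/w_stand.png'); j=cv2.imread('pics/w_wr.png')
cv2.imwrite('pics/both.png',np.vstack([i[:,:],j])[:, :] if 0 else np.hstack([i[:,120:520],j[:,120:520]]))
```

```text
[-2.77017249e-01  8.84938754e-02  1.92855674e+00 -4.44089210e-16
  1.12454204e+00  1.29377908e+00]
[ 2.90938231e-01  1.85586844e-01  1.91454567e+00 -4.44089210e-16
  1.04146014e+00  1.86173456e+00]
2.4417 [ 0.55996136 -0.13530739  0.29991986]
4.0583 [0.57021166 0.19440147 0.25012612] [2.89884539e-01 1.85372963e-01 1.91455092e+00 1.01309078e-06
 1.04147686e+00 1.86155760e+00]
```

View pics/both.png

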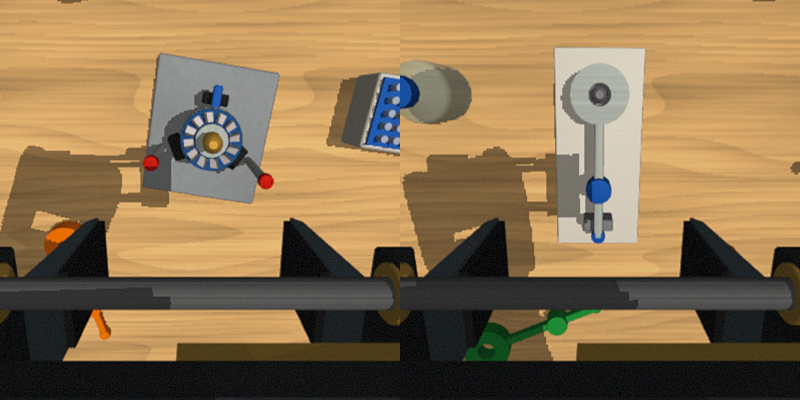

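Run:
```python
from h import *
def load(n):
    z=np.load(n+'.npz'); return cv2.imread(f'pics/{n}.png'),z['d'],{'ee_pos':z['p'],'orientation':z['o']}
def blobs(m,mn=25):
    n,l,st,c=cv2.connectedComponentsWithStats(m.astype(np.uint8)); return [(c[i],st[i]) for i in range(1,n) if st[i][4]>=mn]
im,d,s=load('w_stand'); h=cv2.cvtColor(im,cv2.COLOR_BGR2HSV).astype(int); H,S,V=h[...,0],h[...,1],h[...,2]
P=cloud('wrist',d,s)
caps=[]
for c,st in blobs(((H<5)|(H>175))&(S>180)&(V>90)):
    w=onz('wrist',*c,.134,s); caps.append(w); print('red',c.round(1),st,w.round(4),np.nanmax(P[st[1]:st[1]+st[3],st[0]:st[0]+st[2],2]).round(4))
if len(caps)==2:
    caps.sort(key=lambda w:w[1]); e=caps[1]-caps[0]; print('sep',np.linalg.norm(e[:2]))  # e along +y
    yaw=np.arctan2(e[1],e[0])-np.pi/2; mid=(caps[0]+caps[1])/2
    print('stand yaw',yaw,'ctr',(mid[:2]+.0262*np.array([np.cos(yaw),np.sin(yaw)])).round(4))
def circ(mask,z0,z1,name,s,P):
    m=mask&(P[...,2]>z0)&(P[...,2]<z1); Q=P[m]; 
    A=np.c_[2*Q[:,:2],np.ones(len(Q))]
    (x,y),r=cv2.minEnclosingCircle(Q[:,:2].astype(np.float32)*1000); print(name,len(Q),'mec',x,y,r,'mean',Q.mean(0).round(4))
roi=np.zeros(H.shape,bool); roi[100:180,290:375]=1
circ(roi,.088,.106,'nut+shoulder',s,P); circ(roi,.108,.14,'stud',s,P); circ(roi&(P[...,2]>.1025),.1025,.107,'shoulder/teeth',s,P)
b=[x for x in blobs((H>100)&(H<130)&(S>120)&(V>60)) if True]
for c,st in b: print('blue',c.round(1),st, onz('wrist',*c,.06,s).round(4))
im,d,s=load('w_wr'); h=cv2.cvtColor(im,cv2.COLOR_BGR2HSV).astype(int); H,S,V=h[...,0],h[...,1],h[...,2]; P=cloud('wrist',d,s)
for c,st in blobs((H>100)&(H<130)&(S>120)&(V>60)): print('blue',c.round(1),st,onz('wrist',*c,.057,s).round(4),P[int(c[1]),int(c[0])].round(4))
roi=np.zeros(H.shape,bool); roi[55:135,275:360]=1
circ(roi,.046,.058,'head top',s,P); roi[:]=0; roi[170:210,300:340]=1; circ(roi,.05,.063,'spool top',s,P)
m=(P[...,2]>.004)&(P[...,2]<.012)&(S<60)
print('holder',[ (c.round(1),st) for c,st in blobs(m,500)])
```

```text
red [270.4 162.7] [263 156  16  15 182] [ 0.5766 -0.0944  0.134 ] 0.143
red [385.6 181.2] [379 174  14  15 157] [ 0.5582 -0.2064  0.134 ] 0.1439
sep 0.11344541235077414
stand yaw -0.1625446269248576 ctr [ 0.5933 -0.1546]
nut+shoulder 2688 mec 585.1824340820312 -164.37246704101562 46.16059494018555 mean [ 0.5951 -0.1539  0.1004]
stud 360 mec 593.8350830078125 -154.02076721191406 9.92298412322998 mean [ 0.5951 -0.1535  0.1308]
shoulder/teeth 815 mec 593.9082641601562 -154.26205444335938 29.032018661499023 mean [ 0.5948 -0.1536  0.1041]
blue [538.  116.8] [ 486   77  115   81 3654] [ 0.6157 -0.3906  0.06  ]
blue [336.6  96.3] [331  85  12  23 198] [ 0.6383 -0.1618  0.06  ]
blue [331.3 137.4] [300 108  62  63 857] [ 0.5929 -0.1565  0.06  ]
blue [ 48.9 171.1] [ 32 159  35  25 634] [0.5537 0.1767 0.06  ]
blue [ 57.7 214.1] [ 50 209  16  11 126] [0.5002 0.1769 0.06  ]
blue [118.7  91.2] [ 100   75   39   33 1007] [0.6536 0.3857 0.057 ] [0.6527 0.358  0.1105]
blue [318.3 190.3] [306 177  25  27 511] [0.5523 0.1888 0.057 ] [0.5526 0.189  0.0566]
blue [317.6 237.7] [312 232  13  11  83] [0.4982 0.1894 0.057 ] [0.4966 0.19   0.0508]
head top 2557 mec 645.1572875976562 187.94949340820312 34.742794036865234 mean [0.6493 0.1882 0.0515]
spool top 547 mec 551.2053833007812 189.02174377441406 22.034481048583984 mean [0.5511 0.189  0.056 ]
holder [(array([317.9, 146.6]), array([  274,    48,    91,   195, 11792], dtype=int32)), (array([552.2, 129.7]), array([526,  59,  54, 145, 695], dtype=int32))]
```

Run:
```python
from h import *
q=down(-.007); p=np.array([.5515,.1888,.0252])
ctrl.servo_line(p+[0,0,.06],.15,rot=q)
s0=ctrl.sense(); ctrl.servo_line(p,.08,rot=q); ctrl.hold(.1)
print(ctrl.sense()['wrist_force']-s0['wrist_force'])
eoat.set_gripper(.02,60); s=ctrl.sense(); print('closed',s['t'],s['grip_width'],s['wrist_force'],s['moment'])
ctrl.servo_line(p+[0,0,.035],.04); ctrl.hold(.2)
s=ctrl.sense(); print('lift',s['grip_width'],s['wrist_force'],s['moment'])
ctrl.servo_line(p+[0,0,.22],.15); ctrl.hold(.2)
a,d,s=grab('wrist','w_held.png'); np.savez('w_held.npz',d=d,p=s['ee_pos'],o=s['orientation']); print(s['t'],s['ee_pos'],s['wrist_force'],s['moment'],s['grip_width'])
```

```text
[-0.42283655 -0.85434472 -0.18439474]
closed 7.3667 0.02682189575884489 [-0.58311777 -0.08459795  0.46024691] [ 0.00986221 -0.01263141  0.02043912]
lift 0.027060581391674037 [ 0.19889283  0.40600891 -3.54535533] [ 0.01796489  0.31624454 -0.02176774]
10.175 [0.55124868 0.18874941 0.24455065] [-0.14537596  0.07088309 -3.45737584] [ 0.02851394  0.27503179 -0.01833119] 0.02714418262305062
```

View pics/w_held.png

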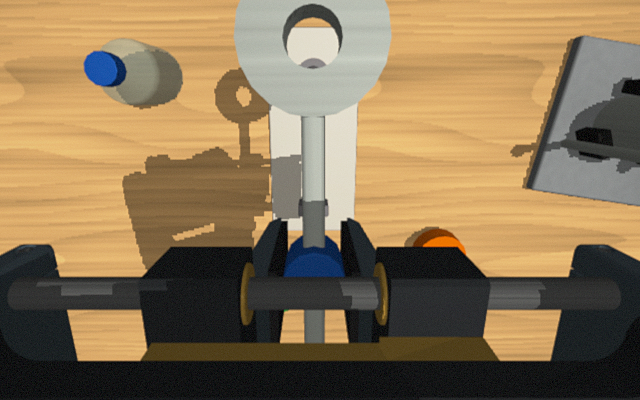

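The wrench is held. The head is at about (313,38), with its hole visible. I'll measure the head's tilt and the hole centre in the tool frame.

```bash
cat >> h.py <<'E'
def headfit(d,s,ztop):
    """plane of head top, circle fits of hole edge and of outer edge (world)"""
    P=cloud('wrist',d,s); roi=np.zeros(d.shape,bool); roi[:118,225:400]=1
    m=roi&(abs(P[...,2]-ztop)<.025); Q=P[m]
    A=np.c_[Q[:,:2],np.ones(len(Q))]; w=np.ones(len(Q),bool)
    for _ in range(8):
        c=np.linalg.lstsq(A[w],Q[w,2],rcond=None)[0]; r=Q[:,2]-A@c; w=abs(r)<max(.0015,1.5*np.std(r[w]))if _<5 else abs(r)<.002
    mm=np.zeros(d.shape,np.uint8); mm[m]=w*1
    cs,h=cv2.findContours(mm,cv2.RETR_CCOMP,cv2.CHAIN_APPROX_NONE)
    out={'slope':c[:2],'n':int(w.sum())}
    f,cx,cy,R,o=cam('wrist',s)
    for k,hh in zip(cs,h[0]):
        k=k[:,0,:]; k=k[k[:,1]>1]
        if len(k)<40: continue
        D=np.c_[(k[:,0]-cx)/f,(k[:,1]-cy)/f,np.ones(len(k))]@R.T
        t=(c[0]*o[0]+c[1]*o[1]+c[2]-o[2])/(D[:,2]-c[0]*D[:,0]-c[1]*D[:,1]); X=(o+D*t[:,None])
        x=np.linalg.lstsq(np.c_[2*X[:,:2],np.ones(len(X))],(X[:,:2]**2).sum(1),rcond=None)[0]
        out['hole' if hh[3]>=0 else 'outer']=(x[:2].round(4),float(np.sqrt(x[2]+x[0]**2+x[1]**2)),float(c[0]*x[0]+c[1]*x[1]+c[2]))
    return out
E
python3 - <<'E'
from h import *
z=np.load('w_held.npz'); s={'ee_pos':z['p'],'orientation':z['o']}
o=headfit(z['d'],s,s['ee_pos'][2]+.0188+.008); print(o)
Rt=Rn.from_quat(s['orientation']).as_matrix(); print(s['ee_pos'],'yaw',np.arctan2(Rt[1,0],Rt[0,0]))
for k in('hole','outer'):
    if k in o: print(k,(Rt.T@(np.r_[o[k][0],o[k][2]]-s['ee_pos'])).round(4))
E
```

```text
{'slope': array([-0.01791084, -0.0006378 ]), 'n': 12463, 'outer': (array([0.6502, 0.188 ]), 0.029569763199702424, 0.26913806178475136), 'hole': (array([0.65 , 0.188]), 0.011381383978345379, 0.26914243362355095)}
[0.55124868 0.18874941 0.24455065] yaw -0.006988345990079327
hole [ 0.0987  0.0001 -0.0247]
outer [ 0.0989  0.0001 -0.0247]
```

```bash
cat >> h.py <<'E'
YS=-.163; RL=.0988
def pose(th,z,c):  # th: handle swing from stand -x, + = ccw from above
    y=YS+th; return np.r_[np.array(c)-RL*np.array([np.cos(y),np.sin(y)]),z],down(y)
E
python3 - <<'E'
from h import *
c=[.594,-.1543]; th=.7
p,q=pose(th,.245,c); ctrl.goto(p,q); print(ctrl.sense()['t'])
p[2]=.172; ctrl.servo_line(p,.1,rot=q); ctrl.hold(.3)
a,d,s=grab('wrist','w_hov.png'); np.savez('w_hov.npz',d=d,p=s['ee_pos'],o=s['orientation']); print(s['t'],s['ee_pos'],s['q'],s['wrist_force'],s['moment'])
o=headfit(d,s,s['ee_pos'][2]+.0247); print(o)
h=cv2.cvtColor(a,cv2.COLOR_RGB2HSV).astype(int); m=np.zeros(d.shape,bool)
m[:118,225:400]=1; m&=(h[...,0]>12)&(h[...,0]<32)&(h[...,1]>90); P=cloud('wrist',d,s); mm=m&(P[...,2]>.1)&(P[...,2]<.145)
print('brass',mm.sum(),np.nanmean(P[mm],0),np.argwhere(mm).mean(0),np.nanmax(P[mm][:,2]))
cv2.imwrite('pics/hovc.png',cv2.resize(a[:150,200:430,::-1],None,fx=3,fy=3))
E
```

```text
11.6917
12.875 [ 0.50930964 -0.20495622  0.17242398] [-4.25035852e-01  1.99762403e-01  2.06200470e+00 -2.14489819e-05
  8.79042600e-01  6.08806091e-01] [ 0.52127735  0.15478382 -2.38027362] [-0.17106874  0.25756977 -0.05085854]
{'slope': array([-0.01390125, -0.00969785]), 'n': 12439, 'outer': (array([ 0.5941, -0.1547]), 0.029576224368638944, 0.19715399658454524), 'hole': (array([ 0.5938, -0.1549]), 0.011378186852945164, 0.1971585488171522)}
brass 782 [ 0.59510843 -0.15384762  0.13299182] [ 53.63171355 312.04987212] 0.13858994654961218
```

View pics/hovc.png

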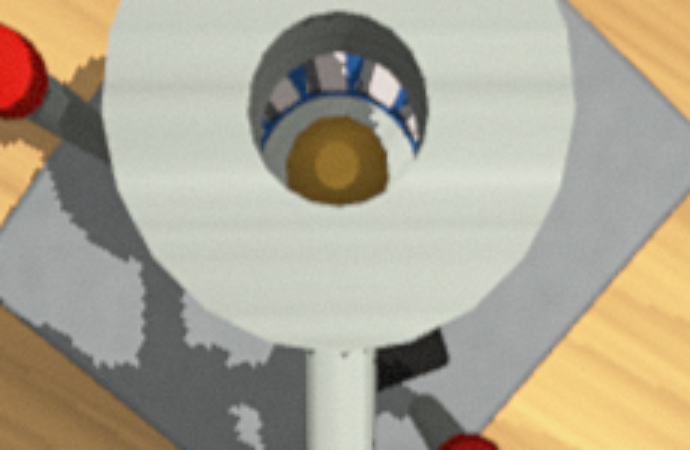

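The brass tip's flat shows centred through the hole at about pixel (312.7,55). I'll ray-cast it onto z=0.137, correct the centre, and lower with force checks.

Run:
```python
from h import *
z=np.load('w_hov.npz'); s={'ee_pos':z['p'],'orientation':z['o']}
t=onz('wrist',312.5,54.7,.137,s); print('tip',t)
e=t[:2]-np.array([.594,-.1548]); print('err mm',e*1e3)
if np.linalg.norm(e)>.004: raise SystemExit('large')
p,q=pose(.7,.172,[.594,-.1543]); p[:2]+=e
ctrl.servo_line(p,.05,rot=q); ctrl.hold(.2); s0=ctrl.sense(); print(s0['wrist_force'],s0['moment'])
for zz in [.14,.13,.122,.115,.110,.107,.105,.1035,.1025,.1015,.1005]:
    p[2]=zz; ctrl.servo_line(p,.04 if zz>.12 else .03); ctrl.hold(.05); s=ctrl.sense()
    F=s['wrist_force']-s0['wrist_force']; print(zz,s['ee_pos'].round(4),F.round(2),(s['moment']-s0['moment']).round(3))
    if F[2]>6 or np.linalg.norm(F[:2])>12: break
print(s['t'],list(p))
```

```text
tip [ 0.59438173 -0.15457278  0.137     ]
err mm [0.38172649 0.22722333]
[-0.55562875  0.13855001 -3.05740347] [-0.15491747  0.24765452  0.02197281]
0.14 [ 0.5097 -0.2047  0.1403] [ 0.55  0.12 -0.57] [-0.062 -0.021 -0.078]
0.13 [ 0.5094 -0.2046  0.1299] [ 0.3   0.44 -0.26] [-0.069  0.013 -0.028]
0.122 [ 0.5094 -0.2046  0.1219] [0.25 0.75 0.36] [ 0.005 -0.006 -0.04 ]
0.115 [ 0.5095 -0.2046  0.1149] [ 0.25  0.2  -0.15] [ 0.009 -0.017  0.032]
0.11 [ 0.5094 -0.2046  0.1099] [1.39 0.31 0.47] [-0.031 -0.04   0.012]
0.107 [ 0.5094 -0.2046  0.1069] [ 0.93  0.2  -0.02] [-0.052  0.028 -0.051]
0.105 [ 0.5095 -0.2046  0.105 ] [-0.03 -1.09 -1.18] [-0.004 -0.007 -0.094]
0.1035 [ 0.5095 -0.2046  0.1035] [-0.04 -0.38  0.7 ] [-0.022 -0.029 -0.011]
0.1025 [ 0.5096 -0.2046  0.1025] [0.83 0.18 1.76] [ 0.114 -0.155 -0.055]
0.1015 [ 0.5095 -0.2046  0.1015] [ 0.21 -0.39  1.52] [ 0.063 -0.118 -0.056]
0.1005 [ 0.5095 -0.2046  0.1005] [ 1.42 -0.43  1.25] [ 0.164 -0.252 -0.026]
17.825 [np.float64(0.5094881004326417), np.float64(-0.204614959584461), np.float64(0.1005)]
```

Run:
```python
from h import *
a,d,s=grab('wrist'); print(s['t'],headfit(d,s,.127))
s0=s; p=s['ee_pos'].copy(); p=np.array([.5094881,-.2046150,.0998]); ctrl.servo_line(p,.03); ctrl.hold(.1)
for i in range(3):
    s=ctrl.sense(); print(s['ee_pos'].round(4),s['wrist_force'].round(2),s['moment'].round(3)); ctrl.hold(.05)
a,d,s=grab('wrist'); print(headfit(d,s,.127))
```

```text
17.825 {'slope': array([-0.0012672 , -0.00157704]), 'n': 12878, 'outer': (array([ 0.5943, -0.1545]), 0.029556864930022898, 0.12654319851027537), 'hole': (array([ 0.5941, -0.1546]), 0.011391597887436995, 0.12654363170601737)}
[ 0.5096 -0.2047  0.0999] [-0.47 -1.22  0.5 ] [-0.022  0.049 -0.036]
[ 0.5096 -0.2047  0.0999] [-0.93  0.26  0.6 ] [-0.039 -0.029 -0.079]
[ 0.5095 -0.2046  0.0999] [-0.13  0.35  1.27] [-0.071  0.007 -0.032]
{'slope': array([0.00324561, 0.00180743]), 'n': 12913, 'outer': (array([ 0.5943, -0.1546]), 0.029561998232092795, 0.1265740163784653), 'hole': (array([ 0.5941, -0.1547]), 0.011395172892550749, 0.12657301633653875)}
```

```bash
cat >> h.py <<'E'
C=np.array([.5944,-.1546]); Z=.1000
CC=C+[-.0002,.0002] # commanded centre
def tau(n=5):
    T=[];F=[]
    for _ in range(n):
        s=ctrl.sense(); f=s['wrist_force']; r=s['ee_pos'][:2]-C
        T.append(s['moment'][2]+r[0]*f[1]-r[1]*f[0]); F.append(f); ctrl.hold(.02)
    F=np.mean(F,0); u=r/np.linalg.norm(r); return np.mean(T),F[:2]@u,F[2],s
def go(th,feed=.05):
    p,q=pose(th,Z,CC); ctrl.servo_line(p,feed,rot=q)
E
python3 - <<'E'
from h import *
grab('scene','base.png'); grab('side','baseside.png')
print('tau0',tau(8)[:3])
th=.7
while th>-.8:
    th=max(th-.1,-.8); go(th); t,fr,fz,s=tau(4); print(round(th,2),round(t,2),round(fr,1),round(fz,1))
    if t>.9: print('STOP'); break
print(s['t'])
E
```

```text
tau0 (np.float64(-0.06276095900742558), np.float64(0.5248865276278075), np.float64(0.5999743130535893))
0.6 -0.06 0.8 0.5
0.5 0.27 1.1 -0.3
0.4 0.34 1.8 0.9
0.3 0.3 2.3 1.0
0.2 0.34 3.6 1.1
0.1 0.29 4.5 1.6
0.0 0.34 5.2 1.5
-0.1 0.28 5.4 1.7
-0.2 0.34 5.8 2.1
-0.3 0.35 6.0 2.1
-0.4 0.32 6.4 2.2
-0.5 0.35 6.8 2.2
-0.6 0.38 6.7 2.9
-0.7 0.31 7.3 2.8
-0.8 0.31 7.6 2.7
-0.8 0.32 8.3 3.4
25.2
```

Run:
```python
from h import *
th=-.8
while th<.825:
    th=min(th+.2,.83); go(th,.07); t,fr,fz,s=tau(2); print(round(th,2),round(t,2),round(fr,1),round(fz,1))
    if t<-.6: raise SystemExit('STOP')
print(s['t'])
while th>-.84:
    step=.1 if th>.05 else .04
    th-=step; go(th,.05); t,fr,fz,s=tau(4); print(round(th,2),round(t,2),round(fr,1),round(fz,1))
    if t>.55: print('STOP'); break
print(s['t'],th)
```

```text
-0.6 0.02 -0.2 -1.1
-0.4 0.0 -1.6 -1.1
-0.2 -0.0 0.6 0.5
-0.0 -0.08 0.7 0.2
0.2 0.25 -6.0 -1.7
0.4 -0.05 -0.1 -0.6
0.6 -0.07 -0.1 0.1
0.8 0.1 -1.9 0.1
0.83 0.03 -0.5 0.5
29.2167
0.73 0.22 -2.0 -1.0
0.63 0.23 -1.5 -0.1
0.53 0.25 -0.3 0.3
0.43 0.36 0.9 0.5
0.33 0.29 2.2 1.0
0.23 0.24 3.0 1.1
0.13 0.32 3.3 1.0
0.03 0.3 4.7 1.1
-0.01 0.39 5.2 1.5
-0.05 0.37 5.5 1.9
-0.09 0.31 5.5 2.4
-0.13 0.31 5.6 1.6
-0.17 0.39 5.7 2.3
-0.21 0.36 5.4 2.2
-0.25 0.38 5.5 1.8
-0.29 0.38 5.7 2.3
-0.33 0.4 6.1 2.3
-0.37 0.39 6.2 2.0
-0.41 0.44 6.1 2.1
-0.45 0.79 6.0 2.1
STOP
36.35 -0.4499999999999999
```

Run:
```python
from h import *
th=-.45
while th>-.56:
    th-=.01; go(th,.02); t,fr,fz,s=tau(6); print(round(th,3),round(t,2),round(fr,1),round(fz,1),s['moment'][2].round(2))
    if t>1.2: break
for i in range(5):
    t,*_=tau(8); print(round(t,3))
    if t>1.27: continue
    if t<1.22: th-=.004; go(th,.02)
ctrl.hold(.4); t,_,_,s=tau(8); print('hold',t,s['t'],th)
grab('scene','pull.png'); grab('side','pullside.png')
b=[cv2.imread('pics/%s.png'%n)[150:225,215:290] for n in('base','pull')]
cv2.imwrite('pics/lug.png',cv2.resize(np.hstack(b),None,fx=5,fy=5))
for n in('base','pull'):
    im=cv2.imread(f'pics/{n}.png'); h=cv2.cvtColor(im,cv2.COLOR_BGR2HSV).astype(int)
    m=np.zeros(im.shape[:2],bool); m[190:215,228:246]=1; m&=(h[...,0]>100)&(h[...,0]<130)&(h[...,1]>120)
    w=m*1.; v,u=np.mgrid[:400,:640]; print(n,m.sum(),(u*w).sum()/w.sum(),(v*w).sum()/w.sum(), onz('scene',(u*w).sum()/w.sum(),(v*w).sum()/w.sum(),.06))
```

```text
-0.46 0.8 5.8 2.8 0.19
-0.47 0.93 5.9 3.0 0.24
-0.48 1.02 5.9 2.9 0.24
-0.49 1.09 5.9 2.8 0.3
-0.5 1.19 5.4 2.9 0.32
-0.51 1.34 5.3 2.8 0.36
1.284
1.294
1.323
1.27
1.281
hold 1.3030263910794717 39.65 -0.51
base 60 239.71666666666667 198.16666666666666 [ 0.62201863 -0.16928171  0.06      ]
pull 60 239.3 197.9 [ 0.62195991 -0.17118916  0.06      ]
```

View pics/lug.png

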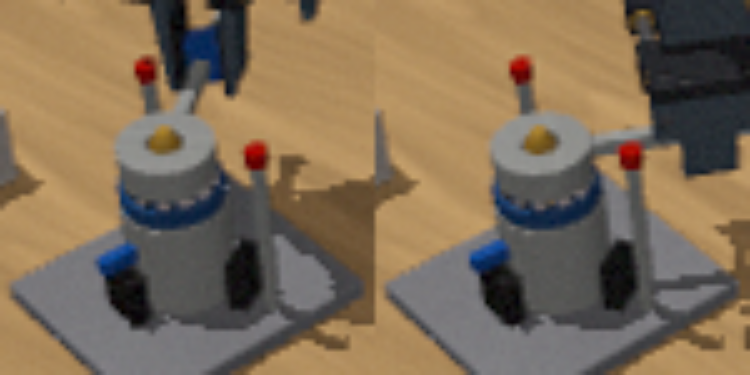

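Run:
```python
from h import *
def lug(n,cn,box,z=.06):
    im=cv2.imread(f'pics/{n}.png').astype(float); u0,u1,v0,v1=box
    b=im[v0:v1,u0:u1]; w=np.clip(b[...,0]-b[...,2]-30,0,None); v,u=np.mgrid[v0:v1,u0:u1]
    U,V=(u*w).sum()/w.sum(),(v*w).sum()/w.sum(); return U,V,w.sum(),onz(cn,U,V,z)
for cn,ns,box in[('scene',('base','pull'),(228,246,195,210))]:
    r=[lug(n,cn,box) for n in ns]
    for x in r: print(x)
    d=r[1][3]-r[0][3]; print('shift mm along stand y',1e3*(d[:2]@[-np.sin(YS),np.cos(YS)]),'x',1e3*(d[:2]@[np.cos(YS),np.sin(YS)]))
    print('radius',np.linalg.norm(r[0][3][:2]-C))
h=[]
for n in('base','pull'):
    b=cv2.imread(f'pics/{n}.png')[194:208,230:248].astype(np.float32); h.append((b[...,0]-b[...,2]).clip(30))
print(cv2.phaseCorrelate(h[0],h[1]))
```

```text
(np.float64(237.7905102954342), np.float64(201.07072515666965), np.float64(2234.0), array([ 0.63493273, -0.16405814,  0.06      ]))
(np.float64(237.23752759381898), np.float64(200.36026490066226), np.float64(2265.0), array([ 0.63374141, -0.16776914,  0.06      ]))
shift mm along stand y -3.8551390876526304 x -0.5733141889454705
radius 0.0416216107757298
((-0.43263861275955406, -0.06509861282911533), 0.9510486196588587)
```

The lug moved 3.9 mm at radius of about 0.042–0.047 m, so about 4.7–5.2 mm at its tip. That agrees with the sensed 1.3 N m. Next I relax, let go, retreat and check.

Run:
```python
from h import *
th=-.51
while th<-.36:
    th+=.02; go(th,.03); t,fr,fz,s=tau(4); print(round(th,3),round(t,2),round(fr,1))
    if t<.06: break
eoat.set_gripper(.06); ctrl.hold(.1); eoat.set_gripper(.09); s=ctrl.sense(); print(s['grip_width'],s['wrist_force'].round(2))
p,q=pose(th,.16,CC); ctrl.servo_line(p,.06); p[2]=.26; ctrl.servo_line(p,.15); ctrl.hold(.3)
a,d,s=grab('wrist','w_end.png'); print(s['t'],s['wrist_force'].round(2))
b,_,_=grab('scene','end.png')
P=cloud('wrist',d,s); m=(abs(P[...,2]-.127)<.006)&(np.hypot(P[...,0]-C[0],P[...,1]-C[1])<.033); Q=P[m]
c=np.linalg.lstsq(np.c_[Q[:,:2]-C,np.ones(len(Q))],Q[:,2],rcond=None)[0]; print('plane',c,len(Q)); print(cv2.minEnclosingCircle((Q[:,:2]*1000).astype(np.float32)))
u0,u1,v0,v1=228,246,195,210
bb=b[v0:v1,u0:u1].astype(float); w=np.clip(bb[...,2]-bb[...,0]-30,0,None); v,u=np.mgrid[v0:v1,u0:u1]; print('lug px',(u*w).sum()/w.sum(),(v*w).sum()/w.sum())
cv2.imwrite('pics/endv.png',np.hstack([a[:,120:520,::-1],cv2.resize(b[130:280,200:350,::-1],(400,400))]))
```

```text
-0.49 1.1 6.2
-0.47 0.91 5.9
-0.45 0.69 6.0
-0.43 0.53 6.3
-0.41 0.33 6.2
-0.39 0.18 6.5
-0.37 0.13 5.7
-0.35 0.04 3.9
0.08970837578368404 [ 0.09 -0.22  0.08]
45.975 [-0.63  0.6  -0.17]
plane [ 0.06867461 -0.04341592  0.12802574] 4179
((592.6097412109375, -152.47067260742188), 30.465065002441406)
lug px 237.8020211299954 201.07900780891134
```

View pics/endv.png

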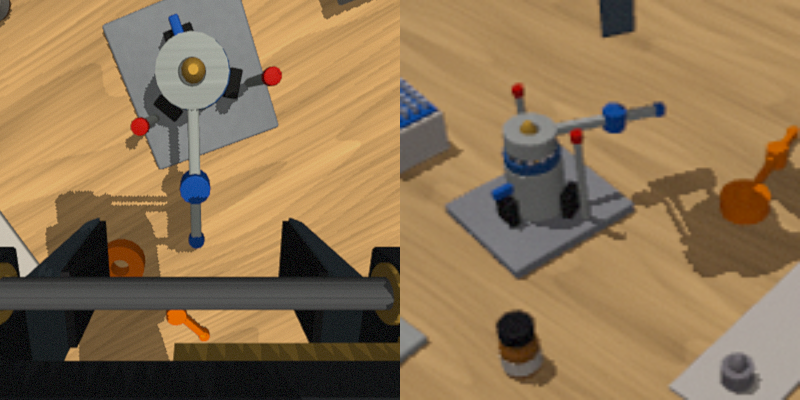

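The lug is back to its baseline pixel. The plane fit included the stud, so I'll refit on the ring only.

Run:
```python
from h import *
a,d,s=grab('wrist'); P=cloud('wrist',d,s); r=np.hypot(P[...,0]-C[0],P[...,1]-C[1]); m=(abs(P[...,2]-.127)<.006)&(r<.028)&(r>.0145); Q=P[m]
w=np.ones(len(Q),bool); A=np.c_[Q[:,:2]-C,np.ones(len(Q))]
for _ in range(6):
    c=np.linalg.lstsq(A[w],Q[w,2],rcond=None)[0]; e=Q[:,2]-A@c; w=abs(e)<max(2.5*e[w].std(),5e-4)
print('plane',c,w.sum(),len(Q),e[w].std())
h=cv2.cvtColor(a,cv2.COLOR_RGB2HSV); 
for u,v in[(315,187),(316,240)]: print(P[v,u].round(4))
p=s['ee_pos']
print(kin.inverse_kinematics(np.array([.5944,-.1546,.30])-[.035,0,0],down(0))is not None)
```

```text
plane [ 0.06913582 -0.04108235  0.12791444] 2837 2906 0.0006818070169730966
[ 0.5078 -0.1077  0.1249]
[ 0.4586 -0.0812  0.1127]
True
```

Run:
```python
from h import *
print(ctrl.sense()['t']); ticket.finish_job()
```

```text
46.125
the job is handed in; nothing more can be done
```

The nut is pulled firm and the bare-steel wrench is left on the stud. I handed the job in at 46 s of the 72 s allowed. One result is not ideal: the released wrench droops slightly towards its handle.

**What I did:** I gripped the spool, lifted the wrench off its peg and lowered it onto the stud, where it sat level (head top 126.6 mm, expected 127). I swung it through two clockwise strokes, and the nut came up firm at about -0.42 rad in the second. I held about 1.3 N m for over half a second, relaxed it to about 0, opened the gripper and backed straight up.

**Last checks:**
- **Pull:** the scene camera showed the lug displaced by about 4.7–5.2 mm at its tip. That suggests 1.3–1.45 N m, in fair agreement with the force reading and under the 6.5 mm limit.
- **Lug:** after release it was back within 0.02 pixel of its starting place.
- **Wrench at rest:** the head tilts about 0.08 rad (limit 0.12) and its centre is about 1.3 mm up (limit 4 mm). Two looks gave the same tilt, so it is steady, and I left it rather than risk a nudge. The pawl springs are the likely cause.
- **Head position:** I did not measure the underside offset directly. I estimate it at about 1 mm from the stud's axis, and the hole's clearance caps it at about 1.5 mm.
- **Other things:** the jar and tip box look unmoved in the last picture. The bottle was outside that view, but the arm never went near it while low. The gripper is clear of everything.

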